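# Unlock the grinding-ball tray and present it to the code reader

## Task

Two steel grinding balls lie loose in the shallow pockets of the blue tray, which is parked in its dock: pull the red-handled locking pin up out of the keeper and stand it in the glass beaker. Then take the tray by its black handle, slide it out from under the keeper towards its free end, lift it and carry it level, with both balls staying in their pockets, to the bench code reader, and finish while still holding it, level and still, with the middle of its underside about 6 cm above the reader's window and without touching the reader. Leave the other things on the bench where they are.

Things in the scene. Friction and masses are not known exactly. Their poses are not given: they have to be found in the camera images.
- dock: Fixed aluminium dock. Origin on the worktop under the parked tray's handle; x runs from the open end to the keeper, z up. Base 12 mm thick, x -71 to +117 mm, 92 wide; black side guides 8 mm high, 74 apart. Dark steel keeper: bridge at x +76 to +110 mm, 68 wide, underside 25 and top 45 mm above the worktop. It covers the tray's tongue: slide the tray 40 mm or more along the dock's -x before lifting.
- dock_bush (a point): Mouth of the pin's hole (13 mm diameter) in the keeper's top, 45 mm above the worktop, 93 mm along the dock's x. The hole goes on through the tray's tongue into the base; its bottom is 3 mm above the worktop.
- tray: Loose blue tray, 0.16 to 0.26 kg, balanced about its handle; plate 128 x 66 x 8 mm. Origin: centre of the plate's underside; parked, 12 mm above the worktop, axes as the dock's. Steel bar on the front edge to x=-71 mm, 12 high. Tongue at +x to x=+113 mm, 30 wide, 8 thick, with a 16 mm hole for the pin at x=+93. Play: 4 mm to each side guide, 5 mm up to the keeper.
- tray_grip (a point): Middle of the tray's black handle, 44 mm above the tray's underside, over its centre. The handle is a bar along the tray's x, 52 mm long, 14 mm thick (grasp across y), 24 mm high, from 32 to 56 mm above the tray's underside, on two posts.
- tray_code (a point): Middle of the tray's underside, where its square code is.
- pocket_front (a point): Place of the ball's centre in the tray's front pocket (at x=-44 mm on the tray's centre line, 18 mm above its underside). Pockets are round, 22 mm wide and only 2.5 mm deep.
- pocket_rear (a point): The same for the rear pocket, at x=+44 mm.
- ball_front_center (a point): Centre of the loose steel ball (25 mm diameter, 64 g) in the front pocket; it can roll about 3 mm inside the pocket and rolls out if the tray is tipped by more than about 35 degrees or jerked.
- ball_rear_center (a point): Centre of the equal loose steel ball in the rear pocket.
- pin: Loose locking pin, 102 mm long, 50 g, upright in the keeper at the start. Origin (also point pin_foot) at the foot; z along it towards the handle. Steel shaft 9 mm thick and 40 mm long, collar 24 mm wide from 40 to 44 mm, red round handle 18 mm thick from 44 to 102 mm above the foot. The collar rests on the keeper, foot 5 mm above the worktop.
- pin_foot (a point): Foot of the pin.
- pin_grip (a point): On the pin's axis in its red handle, 86 mm above the foot.
- beaker: Loose glass beaker, 250 g, 62 mm high, outside 60 mm wide (64 at the rim), inside 55 mm wide, floor 4 mm thick. Origin at the centre of its underside. The pin leans against its wall when let go in it.
- reader: Fixed low bench code reader, grey body 92 x 84 mm, black top with a glass window facing up. Origin on the worktop under its middle; total height 34 mm.
- reader_window (a point): Middle of the reader's window, 34 mm above the worktop.
- calculator: Bystander: black desk calculator 150 x 102 x 21 mm, origin under its middle.
- carton: Bystander: small white carton 32 x 46 x 62 mm, origin under its middle.
- plate: Bystander: flat white 96-well plate 85 x 128 x 15 mm, origin under its middle.
- forceps: Bystander: steel forceps 132 x 12 x 8 mm, lying, origin under their middle.
Mind the look-alikes: they are no part of the job. Leave any orange or turquoise look-alike of the reader alone.

How it is judged:
On the way, in this order (a step that is already met when the one before it is completed fails the run):
1. the pin has been pulled out of the keeper (z of pin_foot in the frame of dock above 0.045 m), for 0.1 s.
2. the pin stands in the beaker and has been let go (horizontal distance between pin_foot and beaker below 0.03 m and height (world z) of pin_foot below 0.025 m and contact force between pin and the fingers below 0.05 N), for 0.2 s.
3. the tray has been slid out from under the keeper and lifted, both balls in their pockets (z of tray in the frame of dock above 0.05 m and distance between ball_front_center and pocket_front below 0.009 m and distance between ball_rear_center and pocket_rear below 0.009 m), for 0.1 s.
At the end, for the whole second after the job is handed in: The tray is held by the fingers, still, level within 5.7 degrees, its underside's middle within 25 mm sideways of the window's middle and 35 to 90 mm above it, reader untouched; each ball within 9 mm of its place; the pin's foot on the floor of the upright beaker, let go (all of step 2 and horizontal distance between tray_code and reader_window below 0.025 m and height (world z) of tray_code between 0.069 and 0.124 m and angle between each of tray, beaker's own z axis and vertical below 0.1 rad and linear speed of tray below 0.02 m/s and contact force between tray and the fingers above 1 N and contact force between tray and reader below 0.05 N and distance between ball_front_center and pocket_front below 0.009 m and distance between ball_rear_center and pocket_rear below 0.009 m); the arm keeps its last pose, push and grip.
It fails at once if a ball left its pocket (distance between ball_front_center and pocket_front above 0.014 m or distance between ball_rear_center and pocket_rear above 0.014 m).
It fails at once if the reader was touched (contact force between any of tray, the arm, the fingers and reader above 1 N).
It fails at once if the beaker was knocked over (angle between beaker's own z axis and vertical above 0.6 rad).
It fails at once if another thing on the bench was moved (distance of any of calculator, carton, plate, forceps from where it was at the start of the episode above 0.03 m).
It also fails if it takes over 67 s, if anything falls off the work surface, if the arm or the gripper's body presses on something with over 40 N, if the wrist force passes 120 N, or if a joint passes its speed limit or range.

## Robot

A 6-joint arm with a two-finger parallel gripper is mounted at the origin on a cart in front of the work surface, level with it; the furniture and walls round the work are solid. World frame = base frame: x ahead of the robot, y to its left, z up, the work surface at z = 0. Lengths are in m, angles in rad, forces in N, time in s.
With the tool pointing down it reaches from about 0.35 to 0.775 m from the base axis. Payload 5.5 kg.
Tool frame: the origin (TCP) lies on the centre line of the jaws, within the pads' length; the fingertips stand 11 mm ahead of it and the grasp point (between the pads) lies 8 mm behind it (env.tip_extent is the distance from the TCP to the fingertips, in m); z points along the fingers, y is the line along which they close (so a half turn about z gives the same grasp; the last joint's range is limited). The gripper opens to 85 mm and grips with 20 to 120 N. Pads are 22 mm wide; open, the fingers measure 114 mm over their backs; the gripper's body (76 mm by 85 mm) begins 54 mm behind the grasp point. The pads swing forward as they close: fully open they stand 13 mm farther back than shut.
Start: joints at [-1.275, 0.313, 0.046, 1.304, 0, 1.431], TCP at [0.243, -0.521, 0.242] pointing down, gripper open.
Joint ranges: [-2.76, 2.76], [-0.86, 1.69], [-1.03, 1.26], [-2.2, 2.34], [-1.47, 1.5], [-3.14, 3.14]. Speed limits (rad/s): [2.57, 2.57, 3.14, 3.14, 3.14, 3.14].

## Interface

Orientations are given as a unit quaternion [w, x, y, z].
In Python, from workcell import env gives the robot as it stands.
- The arm moves only by the shell command python3 -m jog 'ROWS' [FORCE]. ROWS is JSON, a list of rows, each a list of 5 numbers: the gripper's target within -1 to 1 (shut at 1, half-way at 0, fully open at -1), then the shift along the tool's x, y, z in m, then the turn about the tool's z in degrees. In form: [[fingers, tx, ty, tz, turn], ...]. A call has 1 to 5 rows; each row shifts and turns the commanded pose from where the row before left it, along the tool's axes as they then stand; what a row does not reach is not made up. A row lasts 1/12 s, in which the tool goes at most 41.7 mm and 7.16 degrees, less where a joint would pass 70% of its speed; a pose out of reach is approached as far as the arm can. A call is refused whole if a number of a shift passes 0.0417 or a number of a turn 7.16, either way. A call with a gripper value outside its range is refused whole. The fingers move at their own pace and stop on an object; FORCE is the grip in N (left out, the last holds). Time passes only in rows, so rows that do not move let the fingers close. It gives the time, the measured TCP pose, the force, the opening and the grip force at its end, in the units of the state.
- env.get_state(): the state, without advancing time (a new reading comes with each control period).
- env.read_camera(name): name is "side" or "top"; returns a dict with "img" (480x640x3 uint8, red, green, blue), "fov_y" (degrees; the focal length in pixels is half the picture's height over the tangent of half this angle, whatever the lens; pixels are square), "cx", "cy" (the principal point, pixels), "D" ([k1, k2, p1, p2, k3] as OpenCV has them; the pictures are not rectified), "T" (4x4, takes a point from camera to world coordinates). Camera axes: x right, y up, looking along -z (the intrinsics and any distortion apply to the point x, -y, -z); pixel columns grow to the right and rows downward; lengths in m; the calibration is good to about 2 mm. A picture is of the moment at which its call begins. There is no depth.
- env.hand_in(): hands the job in; it is judged then, once.
The state is a dict: "clock": time; "joint_pos": joint angles; "qvel": joint speeds; "tau": joint torques, N m; "tcp_pos": TCP position; "orientation": TCP orientation; "wrist_force": force on the tool from outside, world axes, zero at the start; "ft_torque": the same for the moment, N m; "finger_gap": finger opening in m; "grip_force": force on a finger pad.
Only numpy, scipy, OpenCV 4.12 (cv2) and the standard library are available. Lean on these libraries where they do the work, as an engineer would, in place of code of your own. Each camera call takes 0.05 s, during which the arm holds its last target. There are 200 camera calls.

## Working session

There is one attempt and no reset: what is moved stays moved. The work goes in short steps, Python scripts to look and compute and a shell command to move; the robot and the scene stay as the last step left them, time stands still between calls to the robot, and variables do not carry over. Pictures are saved under pics/ and viewed, at most 10 in all, crops included, and the job is handed in when it is done.

```bash
ls; mkdir -p pics; cat > h.py <<'E'
import numpy as np, cv2
from workcell import env
def K(c):
    f=240/np.tan(np.radians(c["fov_y"])/2); return np.array([[f,0,c["cx"]],[0,f,c["cy"]],[0,0,1.]])
def ray(c,uv):
    p=cv2.undistortPoints(np.array(uv,float).reshape(-1,1,2),K(c),np.array(c["D"],float)).reshape(-1,2)
    d=np.c_[p[:,0],-p[:,1],-np.ones(len(p))]@np.array(c["T"])[:3,:3].T
    return np.array(c["T"])[:3,3],d
def onz(c,uv,z):
    o,d=ray(c,uv); return o+d*((z-o[2])/d[:,2])[:,None]
def proj(c,P):
    T=np.array(c["T"]); q=(np.array(P,float).reshape(-1,3)-T[:3,3])@T[:3,:3]; q=q*[1,-1,-1]
    return cv2.projectPoints(q,np.zeros(3),np.zeros(3),K(c),np.array(c["D"],float))[0].reshape(-1,2)
def tri(c1,u1,c2,u2):
    o,d=ray(c1,[u1]);p,e=ray(c2,[u2]);d=d[0];e=e[0]
    s=np.linalg.lstsq(np.c_[d,-e],p-o,rcond=None)[0]
    a=o+s[0]*d;b=p+s[1]*e; return (a+b)/2,np.linalg.norm(a-b)
def snap(n,f):
    c=env.read_camera(n); cv2.imwrite("pics/"+f,c["img"][:,:,::-1]); return c
E
python3 - <<'E'
from h import *
for n in("top","side"):
    c=snap(n,n+"0.png"); print(n,c["fov_y"],c["cx"],c["cy"],c["D"]);print(np.round(c["T"],3))
print(env.get_state())
E
```

```text
pics
top 50.72737687565377 317.2985014630494 244.8752390051583 [0.02618944 0.         0.         0.         0.        ]
[[ 3.000e-03  9.940e-01 -1.110e-01  4.980e-01]
 [-1.000e+00  3.000e-03 -1.000e-03  4.700e-02]
 [-0.000e+00  1.110e-01  9.940e-01  1.196e+00]
 [ 0.000e+00  0.000e+00  0.000e+00  1.000e+00]]
side 51.50565468116045 319.1055612913479 239.29854780298092 [-0.0859117  0.         0.         0.         0.       ]
[[-0.983  0.079 -0.164  0.401]
 [-0.182 -0.372  0.91   1.032]
 [ 0.011  0.925  0.38   0.485]
 [ 0.     0.     0.     1.   ]]
{'clock': 0.1, 'joint_pos': array([-1.27458866e+00,  3.13929902e-01,  4.50558611e-02,  1.30360600e+00,
        7.37144810e-06,  1.43114757e+00]), 'qvel': array([ 0.00063045, -0.00232291,  0.00228901, -0.00223068, -0.00070662,
        0.00194281]), 'tau': array([ 2.19362046e-03, -4.81729496e+01,  2.99242151e+01,  1.28229577e-02,
       -1.72805867e-04,  1.78131251e-05]), 'tcp_pos': array([ 0.24259055, -0.52081609,  0.2414804 ]), 'orientation': array([-8.39566166e-04,  9.76347136e-01,  2.16207220e-01, -6.21583056e-05]), 'wrist_force': array([ 0.33751965,  0.0762026 , -0.42958418]), 'ft_torque': array([ 0.00586836,  0.08343654, -0.0355546 ]), 'grip_force': 0.0, 'finger_gap': 0.0853620647237544}
```

View pics/top0.png

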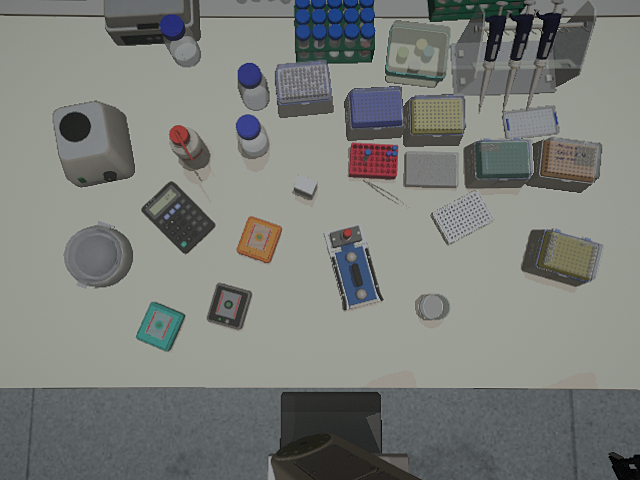

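View pics/side0.png

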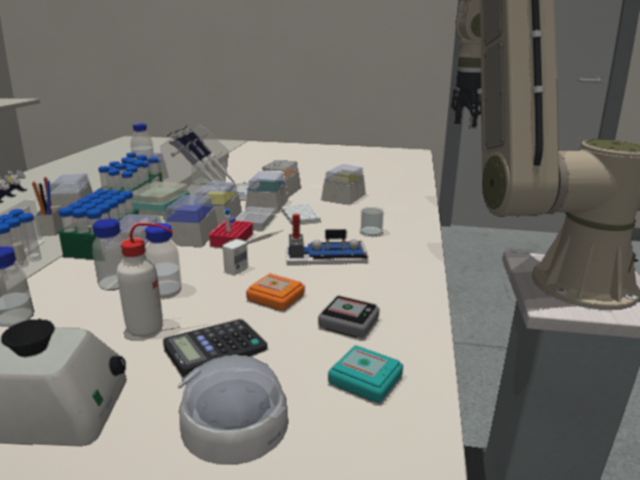

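The top view shows the dock at about (355,268), the pin at (347,234), the beaker at (432,307), and the real (grey) reader at (230,305). The side view shows the pin at (296,228), the handle at (335,234) and the beaker at (372,221).

```bash
python3 - <<'E'
from h import *
t=env.read_camera("top")["img"]; s=env.read_camera("side")["img"]
a=cv2.resize(t[215:335,315:455],None,fx=4,fy=4,interpolation=cv2.INTER_CUBIC)
b=cv2.resize(t[275:335,200:260],(240,240),interpolation=cv2.INTER_CUBIC)
d=cv2.resize(s[200:275,280:390],(440,300)[:2],interpolation=cv2.INTER_CUBIC)
o=np.zeros((600,800,3),np.uint8); o[:480,:560]=a; o[:240,560:]=b
d=cv2.resize(s[205:265,280:340],(240,240),interpolation=cv2.INTER_CUBIC); o[240:480,560:]=d
cv2.imwrite("pics/crop.png",o[:480,:,::-1])
c=env.read_camera("top"); c2=env.read_camera("side")
def blobs(img,lo,hi,box):
    h=cv2.cvtColor(img,cv2.COLOR_RGB2HSV); m=cv2.inRange(h,lo,hi)
    if lo[0]==0 and hi[0]<15: m|=cv2.inRange(h,(172,)+lo[1:],(180,)+hi[1:])
    x0,y0,x1,y1=box; k=np.zeros_like(m);k[y0:y1,x0:x1]=m[y0:y1,x0:x1]
    n,l,st,ce=cv2.connectedComponentsWithStats(k); i=1+np.argmax(st[1:,4]); return ce[i],st[i],(l==i)
ce,st,m=blobs(c["img"],(0,120,60),(9,255,255),(325,220,370,250)); print("pin top",ce,st,onz(c,[ce],.105))
ce2,st2,m2=blobs(c2["img"],(0,120,60),(9,255,255),(280,205,310,245)); print("pin side",ce2,st2)
ce,st,m=blobs(c["img"],(100,100,40),(125,255,255),(325,235,390,315))
pts=np.argwhere(m)[:,::-1]; r=cv2.minAreaRect(pts.astype(np.float32)); print("blue",ce,st,r)
B=cv2.boxPoints(r); W=onz(c,np.r_[B,[r[0]]],.020); print(W.round(4))
E
```

```text
pin top [347.28 232.3 ] [344 229   8   8  50] [[ 0.64773585 -0.01682134  0.105     ]]
pin side [295.60683761 224.97435897] [293 214   6  24 117]
blue [354.84826974 273.91570541] [ 336  243   40   63 1127] ((354.76165771484375, 272.6943054199219), (59.551429748535156, 27.89246368408203), 75.25643920898438)
[[ 0.6236  0.01    0.02  ]
 [ 0.6405 -0.0531  0.02  ]
 [ 0.5067 -0.0872  0.02  ]
 [ 0.4902 -0.0249  0.02  ]
 [ 0.5648 -0.0389  0.02  ]]
```

View pics/crop.png

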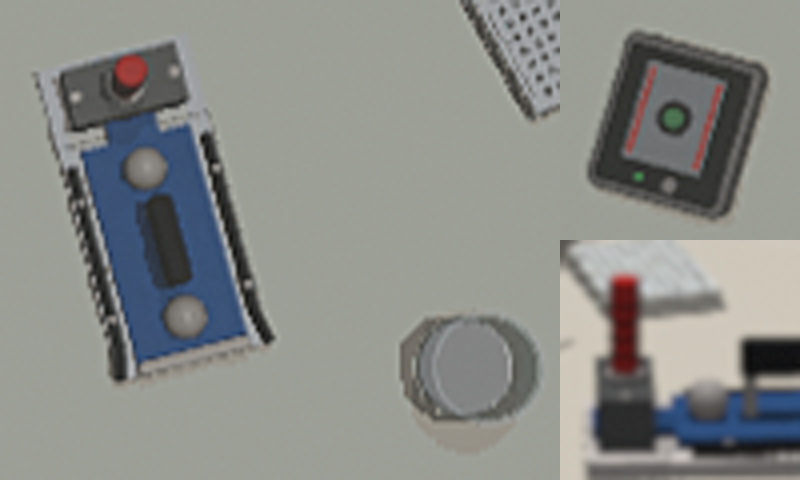

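The crop shows these positions in full-image pixels: pin top (347.5,232.4), balls (351,257) and (361.2,293.8), handle top centre (357.5,275.2), beaker rim centre about (435.5,306.8), and reader window (228.5,304.5).

```bash
python3 - <<'E'
from h import *
c=env.read_camera("top"); c2=env.read_camera("side")
f=lambda u,z:onz(c,[u],z)[0]
P=f((347.5,232.4),.107);r=f((351,257),.030);fr=f((361.2,293.8),.030);h=f((357.5,275.2),.068)
print("pin",P,"rear",r,"front",fr,"mid",(r+fr)/2,"handle",h)
for n,v in(("balls",r-fr),("hp",P-h),("mp",P-(r+fr)/2)): print(n,np.degrees(np.arctan2(v[1],v[0])),np.hypot(*v[:2]))
print("bk rim",f((435.5,306.8),.062),"bk base",f((427.7,306.8),0),"reader",f((228.5,304.5),.034))
print("tri pin",tri(c,(347.3,233.3),c2,(295.6,225)))
g=cv2.cvtColor(c2["img"],cv2.COLOR_RGB2HSV)
print("tri ball centres from side proj", proj(c2,[r,fr,h,P,[.492,-.19,.062],[.492,-.19,0]]).round(1), proj(c2,[f((228.5,304.5),.034)]))
s=cv2.resize(c2["img"][200:300,280:400],(720,600),interpolation=cv2.INTER_CUBIC);s=np.hstack([s,np.zeros((600,80,3),np.uint8)]); cv2.imwrite("pics/s.png",s[:,:,::-1])
E
```

```text
pin [ 0.64724357 -0.01718042  0.107     ] rear [ 0.60047673 -0.02964491  0.03      ] front [ 0.51593515 -0.05266047  0.03      ] mid [ 0.55820594 -0.04115269  0.03      ] handle [ 0.55651877 -0.04143769  0.068     ]
balls 15.22910148757914 0.08761845305840034
hp 14.96914292891817 0.09391168175956274
mp 15.06884993329518 0.09220828917868713
bk rim [ 0.48743661 -0.21448182  0.062     ] bk base [ 0.48678164 -0.21058785  0.        ] reader [0.49065147 0.25004639 0.034     ]
tri pin (array([ 0.64793023, -0.01863896,  0.07835719]), np.float64(0.0024606745158117374))
tri ball centres from side proj [[315.9 244. ]
 [352.8 243.2]
 [335.5 228.6]
 [295.1 213.5]
 [368.8 212.5]
 [367.6 234.7]] [[346.54152774 305.71478596]]
```

View pics/s.png

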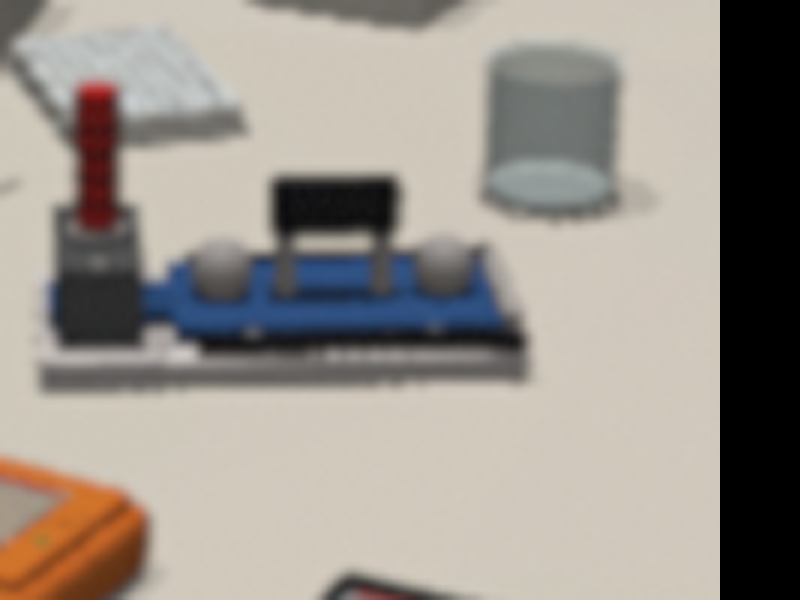

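```bash
cat > d.py <<'E'
# print remaining tool-frame delta to a world target: x y z yaw_deg
import sys; from h import *
s=env.get_state(); w,x,y,z=s["orientation"]; psi=np.arctan2(2*(x*y+w*z),1-2*(y*y+z*z))
v=np.array(list(map(float,sys.argv[1:4])))-s["tcp_pos"]; c,n=np.cos(psi),np.sin(psi)
print("t",s["clock"],"tcp",s["tcp_pos"].round(4),"psi",np.degrees(psi).round(2),"d",(c*v[0]+n*v[1]).round(4),(n*v[0]-c*v[1]).round(4),(-v[2]).round(4),"turn",(np.degrees(psi)-float(sys.argv[4])).round(2),"gap",s["finger_gap"],"F",s["wrist_force"].round(2),"grip",s["grip_force"])
E
python3 -m jog '[[0,0,0,0,5],[0,0,0,0,5],[0,0.026,-0.019,0,0],[0,0.026,-0.019,0,0],[0,0.026,-0.019,0,0]]'
python3 -m jog '[[0,0.026,-0.019,0,0],[0,0.026,-0.019,0,0],[0,0.026,-0.019,0,0],[0,0.026,-0.019,0,0],[0,0.026,-0.019,0,0]]'
python3 -m jog '[[0,0.026,-0.019,0,0],[0,0.026,-0.019,0,0],[0,0.026,-0.019,0,0],[0,0.026,-0.019,0,0],[0,0.026,-0.019,0,0]]'
python3 -m jog '[[0,0.026,-0.019,0,0],[0,0.026,-0.019,0,0],[0,0.026,-0.019,0,0],[0,0,0,0,0],[0,0,0,0,0]]'
python3 d.py .647 -.0178 .15 15
```

```text
clock: 0.82
tcp_pos: [0.3035, -0.4455, 0.2421]
orientation: [-0.0, 0.992, 0.129, 0.0]
wrist_force: [0.5, 0.3, -0.1]
finger_gap: 0.0432
grip_force: 0.0
clock: 1.23
tcp_pos: [0.4052, -0.3194, 0.2425]
orientation: [0.0, 0.991, 0.13, 0.0]
wrist_force: [0.5, -0.8, -0.2]
finger_gap: 0.0424
grip_force: 0.0
clock: 1.65
tcp_pos: [0.5063, -0.194, 0.2425]
orientation: [0.0, 0.991, 0.13, 0.0]
wrist_force: [0.6, -0.1, 0.8]
finger_gap: 0.0426
grip_force: 0.0
clock: 2.07
tcp_pos: [0.5667, -0.1187, 0.242]
orientation: [0.0, 0.991, 0.132, -0.0]
wrist_force: [0.1, -1.2, -0.1]
finger_gap: 0.0426
grip_force: 0.0
t 2.0667 tcp [ 0.5667 -0.1187  0.242 ] psi 15.16 d 0.1039 -0.0764 0.092 turn 0.16 gap 0.042577116032529796 F [ 0.07 -1.18 -0.06] grip 0.0
```

```bash

python3 -m jog '[[0,0.026,-0.019,0.01,0],[0,0.026,-0.019,0.01,0],[0,0.026,-0.019,0.01,0],[0,0.026,-0.019,0.01,0],[0,0,0,0.015,0]]' >/dev/null
python3 -m jog '[[0,0,0,0.02,0],[0,0,0,0.015,0],[0,0,0,0,0],[0,0,0,0,0]]' >/dev/null
python3 d.py .647 -.0178 .083 15
python3 - <<'E'
from h import *
c=env.read_camera("top");c2=env.read_camera("side")
o=np.zeros((400,800,3),np.uint8)
o[:,:400]=cv2.resize(c["img"][200:300,300:400],(400,400),interpolation=cv2.INTER_CUBIC)
o[:,400:]=cv2.resize(c2["img"][160:260,250:350],(400,400),interpolation=cv2.INTER_CUBIC)
cv2.imwrite("pics/p5.png",o[:,:,::-1])
E
```

```text
t 2.8167 tcp [ 0.6458 -0.021   0.1516] psi 14.89 d 0.002 -0.0027 0.0686 turn -0.11 gap 0.04267706157401644 F [ 0.48 -0.7   1.36] grip 0.0
```

View pics/p5.png

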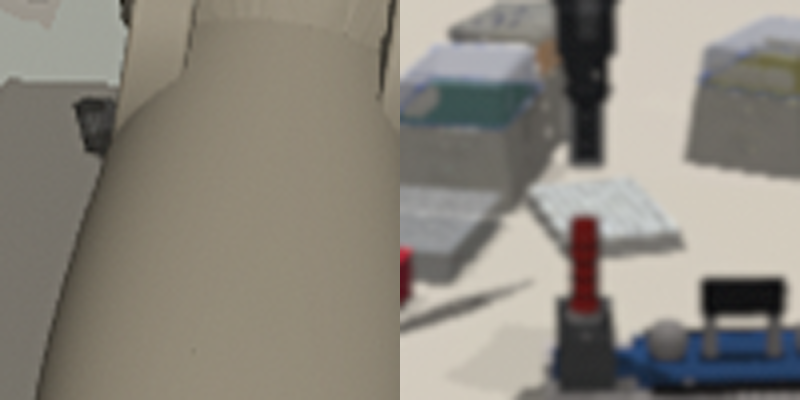

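The side view shows the fingers centred over the pin (587 against 585 in the crop). I'm going down to grasp it.

```bash

python3 -m jog '[[0,0.002,-0.0025,0.015,0],[0,0,0,0.02,0],[0,0,0,0.02,0],[0,0,0,0.0135,0],[0,0,0,0,0]]' >/dev/null
python3 -m jog '[[1,0,0,0,0],[1,0,0,0,0],[1,0,0,0,0],[1,0,0,0,0],[1,0,0,0,0]]' 40
python3 d.py .647 -.0178 .083 15
```

```text
clock: 3.75
tcp_pos: [0.6495, -0.0173, 0.0857]
orientation: [0.001, 0.991, 0.13, 0.002]
wrist_force: [0.1, -0.5, 5.4]
finger_gap: 0.0169
grip_force: 39.5
t 3.75 tcp [ 0.6495 -0.0173  0.0857] psi 14.96 d -0.0025 -0.0002 0.0027 turn -0.04 gap 0.016913309996510757 F [ 0.15 -0.46  5.36] grip 39.4898521900177
```

```bash

python3 -m jog '[[1,0,0,-0.01,0],[1,0,0,-0.02,0],[1,0,0,-0.025,0],[1,0,0,-0.025,0],[1,0,0,-0.025,0]]' >/dev/null
python3 -m jog '[[1,0,0,-0.01,0],[1,0,0,0,0],[1,0,0,0,0]]'
python3 d.py .487 -.2125 .2 15
python3 - <<'E'
from h import *
c=snap("side","p6.png"); m=cv2.inRange(cv2.cvtColor(c["img"],cv2.COLOR_RGB2HSV),(0,120,60),(9,255,255))[100:260,260:340]
p=np.argwhere(m); print(p.min(0)+[100,260],p.max(0)+[100,260],len(p))
E
```

```text
clock: 4.42
tcp_pos: [0.6483, -0.0169, 0.1988]
orientation: [0.0, 0.991, 0.13, 0.0]
wrist_force: [-0.3, 0.9, -0.6]
finger_gap: 0.0171
grip_force: 39.3
t 4.4167 tcp [ 0.6483 -0.0169  0.1988] psi 14.97 d -0.2064 0.1473 -0.0012 turn -0.03 gap 0.017075214730543405 F [-0.35  0.94 -0.64] grip 39.31848764419556
[183 293] [190 298] 46
```

```bash

python3 -m jog '[[1,-0.01,0.007,0,0],[1,-0.018,0.013,0,0],[1,-0.02,0.014,0,0],[1,-0.02,0.014,0,0],[1,-0.02,0.014,0,0]]' >/dev/null
python3 -m jog '[[1,-0.02,0.014,0,0],[1,-0.02,0.014,0,0],[1,-0.02,0.014,0,0],[1,-0.02,0.014,0,0],[1,-0.018,0.013,0,0]]' >/dev/null
python3 -m jog '[[1,-0.02,0.0155,0.01,0],[1,0,0,0.01,0],[1,0,0,0,0],[1,0,0,0,0]]' >/dev/null
python3 d.py .487 -.2125 .0825 15
python3 - <<'E'
from h import *
c=env.read_camera("top");c2=env.read_camera("side")
o=np.zeros((480,800,3),np.uint8)
o[:,:400]=cv2.resize(c["img"][250:370,385:485],(400,480),interpolation=cv2.INTER_CUBIC)
o[:,400:]=cv2.resize(c2["img"][130:250,320:420],(400,480),interpolation=cv2.INTER_CUBIC)
cv2.imwrite("pics/p7.png",o[:,:,::-1])
E
```

```text
t 5.6333 tcp [ 0.4857 -0.2111  0.1772] psi 14.92 d 0.0009 0.0017 0.0947 turn -0.08 gap 0.01671043971593897 F [-0.68  0.66  0.12] grip 39.29755926132202
```

View pics/p7.png

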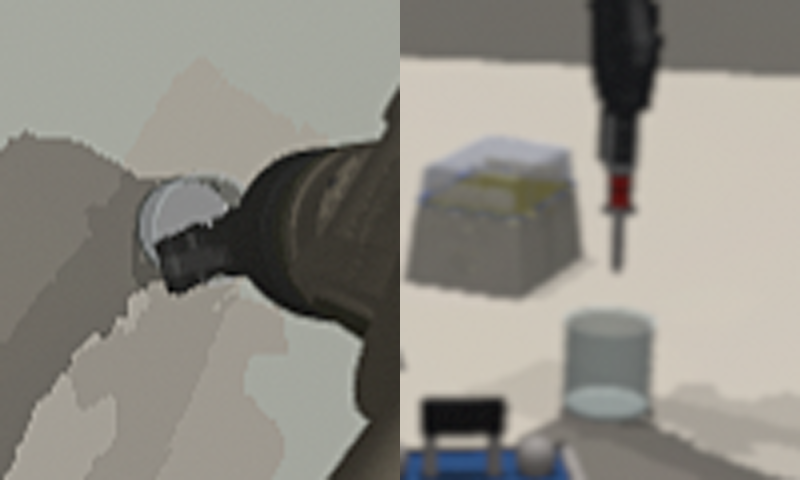

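The pin is upright and its foot is at crop (617,270), centred over the beaker rim at (610,322). I'll lower it and release.

```bash

python3 -m jog '[[1,0.001,0.0015,0.01,0],[1,0,0,0.016,0],[1,0,0,0.016,0],[1,0,0,0.016,0],[1,0,0,0.014,0]]' >/dev/null
python3 -m jog '[[1,0,0,0.01,0],[1,0,0,0.006,0],[1,0,0,0,0],[1,0,0,0,0]]'
python3 d.py .487 -.2125 .088 15
```

```text
clock: 6.48
tcp_pos: [0.4886, -0.2127, 0.0908]
orientation: [-0.0, 0.991, 0.131, -0.0]
wrist_force: [-0.2, 0.5, -0.8]
finger_gap: 0.017
grip_force: 39.3
t 6.4833 tcp [ 0.4886 -0.2127  0.0908] psi 15.0 d -0.0015 -0.0006 0.0028 turn -0.0 gap 0.017017391773454977 F [-0.2   0.49 -0.77] grip 39.315399527549744
```

```bash

python3 -m jog '[[1,0,0,0.003,0],[1,0,0,0,0],[-1,0,0,0,0],[-1,0,0,0,0],[-1,0,0,0,0]]' 
python3 -m jog '[[-1,0,0,0,0],[-1,0,0,0,0],[-1,0,0,0,0],[-1,0,0,-0.01,0],[-1,0,0,-0.015,0]]' >/dev/null
python3 -m jog '[[-1,0,0,-0.02,0],[-1,0,0,-0.025,0],[-1,0,0,-0.03,0],[-1,0,0,-0.02,0],[-1,0,0,0,0]]' 
python3 d.py .556 -.0412 .2 15
python3 - <<'E'
from h import *
c=env.read_camera("top");c2=env.read_camera("side")
o=np.zeros((480,800,3),np.uint8)
o[:,:400]=cv2.resize(c["img"][250:370,385:485],(400,480),interpolation=cv2.INTER_CUBIC)
o[:,400:]=cv2.resize(c2["img"][130:250,320:420],(400,480),interpolation=cv2.INTER_CUBIC)
cv2.imwrite("pics/p8.png",o[:,:,::-1])
E
```

```text
clock: 6.9
tcp_pos: [0.4887, -0.2131, 0.0883]
orientation: [0.0, 0.991, 0.13, 0.0]
wrist_force: [-0.1, -0.5, 0.1]
finger_gap: 0.0525
grip_force: 0.0
clock: 7.73
tcp_pos: [0.4906, -0.2142, 0.2135]
orientation: [0.003, 0.991, 0.13, 0.003]
wrist_force: [-0.1, 0.1, 0.1]
finger_gap: 0.0851
grip_force: 0.0
t 7.7333 tcp [ 0.4906 -0.2142  0.2135] psi 14.98 d 0.1079 -0.1503 0.0135 turn -0.02 gap 0.08512465453973404 F [-0.08  0.15  0.05] grip 0.0
```

View pics/p8.png

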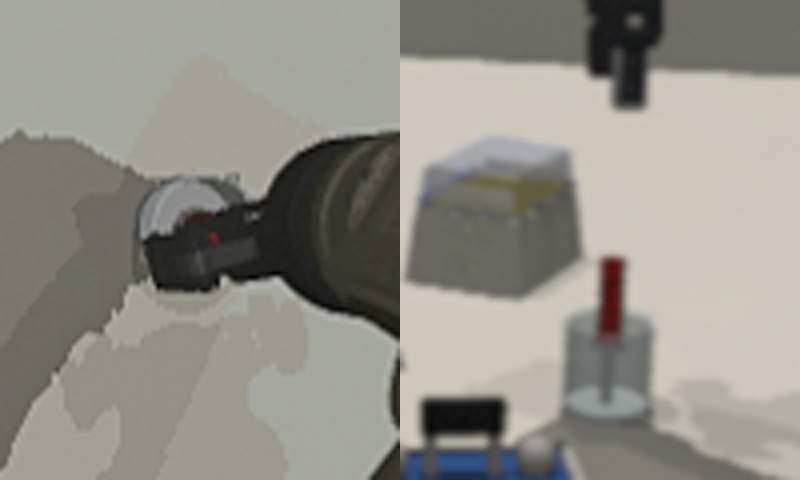

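The pin stands in the beaker, with the red part at crop (612,300). Next is the tray handle.

```bash

python3 -m jog '[[0,0.012,-0.017,0,0],[0,0.022,-0.031,0,0],[0,0.022,-0.031,0,0],[0,0.022,-0.031,0,0],[0,0.018,-0.025,0.01,0]]' >/dev/null
python3 -m jog '[[0,0.0115,-0.0155,0.02,0],[0,0,0,0.02,0],[0,0,0,0.02,0],[0,0,0,0.02,0],[0,0,0,0,0]]' >/dev/null
python3 -m jog '[[0,0,0,0,0],[0,0,0,0,0]]' >/dev/null
python3 d.py .557 -.0412 .048 15
python3 - <<'E'
from h import *
c2=env.read_camera("side")
cv2.imwrite("pics/p9.png",cv2.resize(c2["img"][160:280,270:390],(600,600),interpolation=cv2.INTER_CUBIC)[:,:,::-1])
E
python3 -m jog '[[0,0,0,0,0]]' >/dev/null;python3 d.py .557 -.0412 .048 15
```

```text
t 8.8333 tcp [ 0.5533 -0.0398  0.1181] psi 14.95 d 0.0032 0.0023 0.0701 turn -0.05 gap 0.04259816305757213 F [ 0.26 -0.27  0.04] grip 0.0
t 8.9667 tcp [ 0.5543 -0.0401  0.1191] psi 14.95 d 0.0024 0.0017 0.0711 turn -0.05 gap 0.04283824489564561 F [-0.65 -0.67  0.6 ] grip 0.0
```

View pics/p9.png

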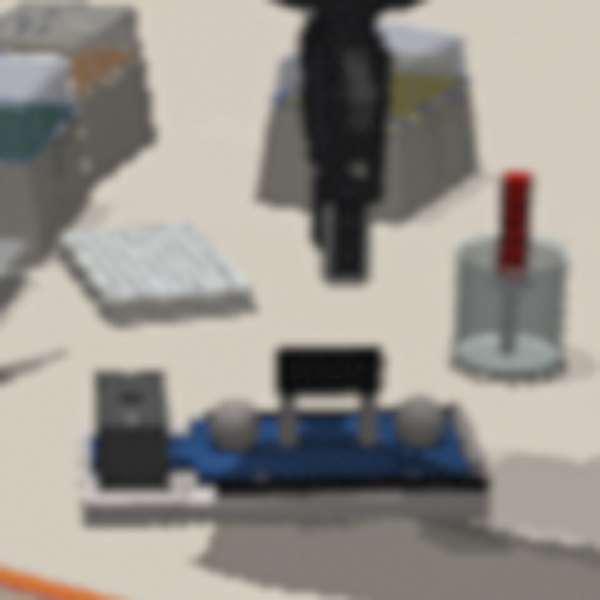

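Fingertips are about 3 px (crop 348 against 330) toward the front end. I'll correct about 4 mm along the tool's x on the way down, then close.

```bash

python3 -m jog '[[0,0.004,0.002,0.012,0],[0,0,0,0.018,0],[0,0,0,0.018,0],[0,0,0,0.014,0],[0,0,0,0.008,0]]' >/dev/null
python3 -m jog '[[0,0,0,0,0],[0,0,0,0,0],[0.3,0,0,0,0],[0.5,0,0,0,0],[0.6,0,0,0,0]]' 40
python3 -m jog '[[0.7,0,0,0,0],[1,0,0,0,0],[1,0,0,0,0],[1,0,0,0,0],[1,0,0,0,0]]' 60
python3 d.py .557 -.0412 .048 15
```

```text
clock: 9.8
tcp_pos: [0.5586, -0.0408, 0.0488]
orientation: [0.0, 0.991, 0.13, 0.001]
wrist_force: [1.1, 0.1, -0.4]
finger_gap: 0.0172
grip_force: 0.0
clock: 10.22
tcp_pos: [0.5585, -0.0407, 0.0488]
orientation: [0.0, 0.991, 0.13, 0.001]
wrist_force: [-1.0, 0.8, 6.4]
finger_gap: 0.0128
grip_force: 59.2
t 10.2167 tcp [ 0.5585 -0.0407  0.0488] psi 14.97 d -0.0016 0.0001 0.0008 turn -0.03 gap 0.012810225123518986 F [-1.04  0.75  6.42] grip 59.23850119113922
```

```bash

python3 -m jog '[[1,0,0,-0.001,0],[1,0,0,-0.001,0],[1,-0.002,0,0,0],[1,-0.004,0,0,0],[1,-0.006,0,0,0]]' 
python3 -m jog '[[1,-0.008,0,0,0],[1,-0.009,0,0,0],[1,-0.009,0,0,0],[1,-0.008,0,0,0],[1,-0.006,0,0,0]]' 
python3 -m jog '[[1,-0.005,0,0,0],[1,-0.003,0,0,0],[1,-0.001,0,0,0],[1,0,0,0,0],[1,0,0,0,0]]' 
python3 d.py .557 -.0412 .048 15
python3 - <<'E'
from h import *
c2=env.read_camera("side")
cv2.imwrite("pics/p10.png",cv2.resize(c2["img"][160:280,270:390],(480,480),interpolation=cv2.INTER_CUBIC)[:,:,::-1])
E
```

```text
clock: 10.63
tcp_pos: [0.5456, -0.0437, 0.0492]
orientation: [-0.0, 0.991, 0.13, -0.0]
wrist_force: [0.6, 1.3, -3.7]
finger_gap: 0.0132
grip_force: 58.4
clock: 11.05
tcp_pos: [0.506, -0.0543, 0.0497]
orientation: [-0.0, 0.992, 0.13, -0.0]
wrist_force: [-0.2, -0.2, -3.2]
finger_gap: 0.0131
grip_force: 58.4
clock: 11.47
tcp_pos: [0.4993, -0.0564, 0.0499]
orientation: [0.0, 0.991, 0.13, 0.0]
wrist_force: [0.4, -0.0, -3.2]
finger_gap: 0.0131
grip_force: 58.4
t 11.4667 tcp [ 0.4993 -0.0564  0.0499] psi 14.97 d 0.0597 0.0002 0.0019 turn -0.03 gap 0.013059562941955392 F [ 0.45 -0.   -3.18] grip 58.40869188308716
```

View pics/p10.png

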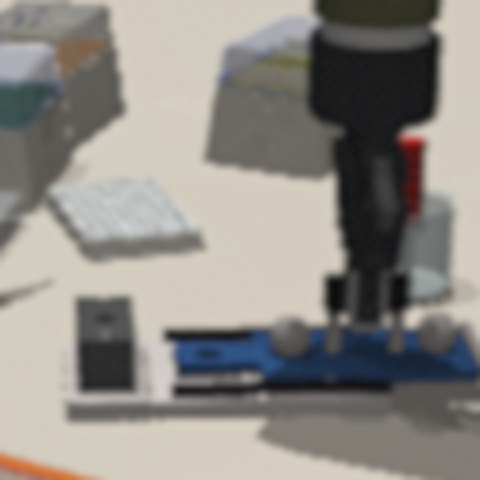

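The tongue is clear of the keeper and both balls are in place, at crop (290,338) and (437,333). I'll lift the tray and carry it smoothly.

```bash

python3 -m jog '[[1,0,0,-0.003,0],[1,0,0,-0.006,0],[1,0,0,-0.009,0],[1,0,0,-0.011,0],[1,0,0,-0.011,0]]' >/dev/null
python3 -m jog '[[1,0,0,-0.011,0],[1,0,0,-0.011,0],[1,0,0,-0.009,0],[1,0,0,-0.006,0],[1,0,0,-0.003,0]]' 
python3 -m jog '[[1,0,0,0,0],[1,0,0,0,0],[1,0.0005,-0.002,0,0],[1,0.001,-0.004,0,0],[1,0.0015,-0.006,0,0]]' >/dev/null
python3 -m jog '[[1,0.002,-0.008,0,0],[1,0.0025,-0.01,0,0],[1,0.003,-0.012,0,0],[1,0.0035,-0.014,0,0],[1,0.0035,-0.014,0,0]]' >/dev/null
python3 -m jog '[[1,0.0035,-0.014,0,0],[1,0.0035,-0.014,0,0],[1,0.0035,-0.014,0,0],[1,0.0035,-0.014,0,0],[1,0.0035,-0.014,0,0]]' >/dev/null
python3 -m jog '[[1,0.003,-0.014,0,0],[1,0.003,-0.014,0,0],[1,0.003,-0.014,0,0],[1,0.003,-0.014,0,0],[1,0.003,-0.014,0,0]]' >/dev/null
python3 -m jog '[[1,0.003,-0.013,0,0],[1,0.003,-0.011,0,0],[1,0.002,-0.009,0,0],[1,0.002,-0.007,0,0],[1,0.001,-0.005,0,0]]' >/dev/null
python3 -m jog '[[1,0.001,-0.003,0,0],[1,0,-0.001,0,0],[1,0,0,0,0],[1,0,0,0,0],[1,0,0,0,0]]' >/dev/null
python3 d.py .4907 .250 .130 15
```

```text
clock: 12.35
tcp_pos: [0.4995, -0.0565, 0.1312]
orientation: [0.0, 0.991, 0.13, 0.001]
wrist_force: [0.3, -0.1, -3.1]
finger_gap: 0.0127
grip_force: 58.5
t 14.85 tcp [0.4919 0.2093 0.1298] psi 14.92 d 0.0093 -0.0396 -0.0002 turn -0.08 gap 0.013293950103545324 F [-0.08  0.91 -3.32] grip 58.51998031139374
```

```bash

python3 -m jog '[[1,0.0005,-0.002,0,0],[1,0.001,-0.004,0,0],[1,0.0015,-0.006,0,0],[1,0.002,-0.008,0,0],[1,0.0015,-0.0075,0,0]]' >/dev/null
python3 -m jog '[[1,0.0015,-0.006,0,0],[1,0.001,-0.004,0,0],[1,0.0005,-0.002,0,0],[1,0,0,0,0],[1,0,0,0,0]]' >/dev/null
python3 -m jog '[[1,0,0,0,0],[1,0,0,0,0],[1,0,0,0,0],[1,0,0,0,0],[1,0,0,0,0]]'
python3 d.py .4907 .250 .130 15
python3 - <<'E'
from h import *
c=env.read_camera("top");c2=env.read_camera("side")
o=np.zeros((480,800,3),np.uint8)
o[:,:320]=cv2.resize(c["img"][230:350,180:260],(320,480),interpolation=cv2.INTER_CUBIC)
o[:,320:]=cv2.resize(c2["img"][180:340,280:440],(480,480),interpolation=cv2.INTER_CUBIC)
cv2.imwrite("pics/p11.png",o[:,:,::-1])
print(proj(c2,[[.4907,.25,.094],[.4907,.25,.034]]))
E
```

```text
clock: 16.1
tcp_pos: [0.4952, 0.2334, 0.13]
orientation: [-0.007, 0.99, 0.143, -0.001]
wrist_force: [-0.1, 0.1, -3.7]
finger_gap: 0.0128
grip_force: 58.5
t 16.1 tcp [0.4952 0.2334 0.13  ] psi 16.47 d 0.0004 -0.0172 -0.0 turn 1.47 gap 0.012793246684881123 F [-0.09  0.1  -3.74] grip 58.5292911529541
[[347.63147365 275.96294437]
 [346.51830494 305.69948976]]
```

View pics/p11.png

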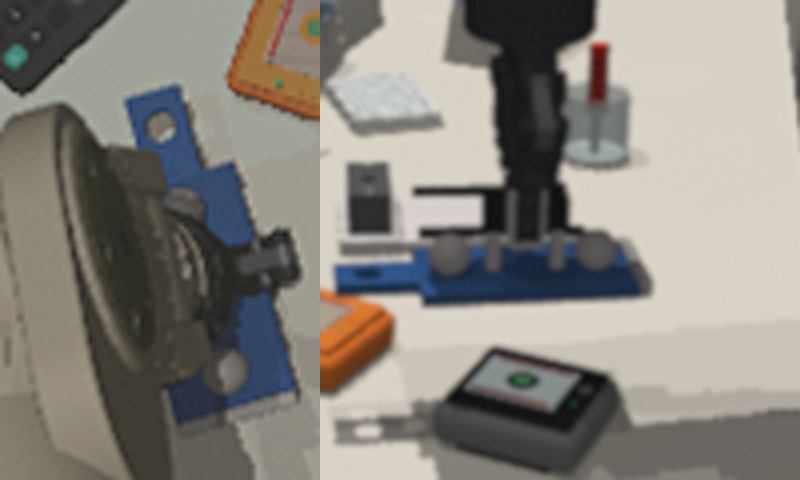

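Both balls are seated and the tray is level, but the motion stalled about 17 mm short, probably at joint 6's limit. I'll turn the tool away from the limit.

```bash
python3 -c "
from h import *; print(env.get_state()['joint_pos'].round(3))"
python3 -m jog '[[1,0,0,0,-0.5],[1,0,0,0,-1],[1,0,0,0,-1.5],[1,0,0,0,-2],[1,0,0,0,-2]]' >/dev/null
python3 -m jog '[[1,0,0,0,-2],[1,0,0,0,-2],[1,0,0,0,-1.5],[1,0,0,0,-1],[1,0,0,0,-0.5]]' >/dev/null
python3 -m jog '[[1,0,0,0,0],[1,0,0,0,0],[1,0,0,0,0],[1,0,0,0,0]]'
python3 -c "
from h import *; print(env.get_state()['joint_pos'].round(3))"
python3 d.py .4907 .250 .130 30
```

```text
[ 0.287  0.319 -0.229  1.023  0.014  3.141]
clock: 17.37
tcp_pos: [0.4952, 0.2335, 0.13]
orientation: [-0.007, 0.965, 0.263, -0.0]
wrist_force: [-0.4, -0.3, -3.5]
finger_gap: 0.013
grip_force: 58.5
[ 0.287  0.319 -0.229  1.023  0.014  2.896]
t 17.3667 tcp [0.4952 0.2335 0.13  ] psi 30.47 d 0.0045 -0.0165 -0.0 turn 0.47 gap 0.013005803921214422 F [-0.38 -0.32 -3.46] grip 58.529489636421204
```

```bash

python3 -m jog '[[1,0.0005,-0.002,0,0],[1,0.001,-0.003,0,0],[1,0.001,-0.004,0,0],[1,0.001,-0.004,0,0],[1,0.001,-0.002,0,0]]' >/dev/null
python3 -m jog '[[1,0,-0.0015,0,0],[1,0,0,0,0],[1,0,0,0,0],[1,0,0,0,0],[1,0,0,0,0]]' >/dev/null
python3 -m jog '[[1,0,0,0,0],[1,0,0,0,0],[1,0,0,0,0],[1,0,0,0,0],[1,0,0,0,0]]'
python3 d.py .4907 .250 .130 30
python3 - <<'E'
from h import *
c=env.read_camera("side")
h=cv2.cvtColor(c["img"],cv2.COLOR_RGB2HSV); m=cv2.inRange(h,(100,100,40),(125,255,255)); m[:,:270]=0;m[:200]=0
n,l,st,ce=cv2.connectedComponentsWithStats(m); i=1+np.argmax(st[1:,4]); print("blue",st[i],ce[i])
# expected outline of tray plate top corners
a=np.radians(30.5); X=np.array([np.cos(a),np.sin(a),0]);Y=np.array([-X[1],X[0],0]); p=np.array([.4907,.25,.102])
print(proj(c,[p+sx*X+sy*Y for sx in(-.064,.064) for sy in(-.033,.033)]+[p+.113*X]).round(1))
m=cv2.inRange(h,(0,120,60),(9,255,255))[170:260,340:420];q=np.argwhere(m);print("red pin rows/cols",q.min(0)+[170,340],q.max(0)+[170,340])
E
```

```text
clock: 18.62
tcp_pos: [0.4908, 0.25, 0.1302]
orientation: [-0.007, 0.965, 0.263, -0.0]
wrist_force: [0.9, 0.3, -3.9]
finger_gap: 0.0129
grip_force: 58.5
t 18.6167 tcp [0.4908 0.25   0.1302] psi 30.47 d -0.0 -0.0001 0.0002 turn 0.47 gap 0.012935130464683147 F [ 0.94  0.3  -3.94] grip 58.531474471092224
blue [ 286  264  103   25 1154] [337.89688042 277.94627383]
[[372.6 259.5]
 [389.1 274.5]
 [307.2 269.2]
 [320.  285.7]
 [285.9 281.4]]
red pin rows/cols [194 370] [212 374]
```

```bash
python3 -c "
from workcell import env; print(env.hand_in())"
```

```text
the job is handed in; nothing more can be done
None
```

The job is handed in: the pin stands in the beaker, and the arm holds the tray level about 6 cm above the reader's window. Both balls were in their pockets at the last picture; the final 14° turn and 17 mm shift were checked only by arm pose and tray outline, and no verdict came back.

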